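Lock the filter frame of a nail-desk dust collector

ROBOT

A 7-joint arm with a two-finger parallel gripper is mounted at the origin on the work surface. World frame = base frame: x ahead of the robot, y to its left, z up, the work surface at z = 0. Lengths are in mm, angles in rad, forces in N, time in s.
With the tool pointing down it reaches from about 425 to 925 mm from the base axis. Payload 6.8 kg.
Tool frame: the origin (TCP) lies between the finger pads; the fingertips stand 25 mm ahead of it and the grasp point (between the pads) lies 6 mm ahead of it; z points along the fingers, y is the line along which they close (so a half turn about z gives the same grasp; the last joint's range is limited). The gripper opens to 85 mm and grips with 20 to 120 N. Pads are 22 mm wide; open, the fingers measure 114 mm over their backs; the gripper's body (76 mm by 85 mm) begins 54 mm behind the grasp point. The pads swing forward as they close: fully open they stand 13 mm farther back than shut.
Start: joints at [-1.303, 0.477, 0.022, 1.555, -0.011, 1.109, -0.083], TCP at [247.734, 627.913, 256.308] pointing down, gripper open.
Joint ranges: [-2.96, 2.96], [-0.34, 2.1], [-1.41, 1.46], [0.24, 2.44], [-1.37, 4.51], [0.17, 1.92], [-2.96, 2.96]. Speed limits (rad/s): [2.39, 2.39, 3.14, 3.14, 3.14, 3.14, 3.14].

INTERFACE

Orientations are given as a 3x3 rotation matrix whose columns are the frame's x, y, z axes.
In Python, from bench import manip gives the robot as it stands.
- The arm moves only by the tool drive_tool, never from a script. Its argument "series" is a list of rows, each a list of 5 numbers: the shift along the tool's x, y, z in m, then the turn about the tool's z in rad, then the closure, from -1 (fully open) to 1 (shut). A call has 1 to 5 rows; each row is the pose to reach, as a shift and turn from the pose commanded when the call began, along the tool's axes at that moment; what a row does not reach only later rows make up. A row lasts 1/8 s, in which the tool goes at most 62.5 mm and 10.7 degrees, less where a joint would pass 70% of its speed; a pose out of reach is approached as far as the arm can. A call with a gripper value outside its range is refused whole. The fingers move at their own pace and stop on an object; "grip_force" is the grip in N (left out, the last holds). Time passes only in rows, so rows that repeat a pose let the fingers close. It gives the time, the measured TCP pose, the force, the opening and the grip force at its end, in the units of the state.
- manip.sense(): the state, without advancing time (a new reading comes with each control period).
- manip.read_camera(name): name is "scene" or "side" or "wrist"; returns the picture (400x640x3 uint8, blue, green, red); there is no depth.
- manip.camera_info(name): a dict with "vfov" (degrees; the focal length in pixels is half the picture's height over the tangent of half this angle, whatever the lens; pixels are square), "cx", "cy" (the principal point, pixels), "extrinsics" (4x4, takes a point from camera to world coordinates); the wrist camera has in their place "T_tool_cam" (4x4, takes a point from camera to tool coordinates, whose origin is the TCP and whose axes are the flange's). Camera axes: x right, y down, z forward; pixel columns grow to the right and rows downward; lengths in mm; the calibration is good to about 2 mm. A picture is of the moment at which its call begins: read the wrist's pose just before it. camera_info takes no time and is no camera call.
- manip.job_done(): hands the job in; it is judged then, once.
Trained networks look in the newest picture that a camera, given by its name, has taken for a name from the list of things; names that differ only in an ending like _2 or _b are one class to them, and where a whole thing is asked for, a point or a joint stands for the part that bears it (a point fixed in the world has none). Each returns a list of dicts, best first, with "confidence" (0 to 1); they miss things now and then, are a little off and sometimes report something else, mostly with a low value. They report only what shows in the picture. A call takes as long as a camera call. They do not tell look-alikes from the thing itself.
- manip.recognise(thing, camera): "location" ([x, y, z] in mm, in the coordinates of the camera as it stood for that picture, good to about 4 mm: the middle of the surface that is visible of it).
- manip.tip_of(thing, camera): "location" ([x, y, z] in mm, in the coordinates of the camera as it stood for that picture, good to about 4 mm: a listed point, or the origin of a listed thing).
The state is a dict: "time_s": time; "qpos": joint angles; "joint_vel": joint speeds; "tau": joint torques, N m; "ee_pos": TCP position; "ee_rot": TCP orientation; "contact_force": force on the tool from outside, world axes, zero at the start; "ft_torque": the same for the moment, N m; "gripper_width": finger opening in mm; "gripper_force": force on a finger pad.
Only numpy, scipy, OpenCV 4.12 (cv2) and the standard library are available. Lean on these libraries where they do the work, as an engineer would, in place of code of your own. Each camera call takes 0.05 s, during which the arm holds its last target. There are 200 camera calls.

TASK

Lock the filter frame on the dust collector: push the red peg round to turn the brass disc until its slot lines up with the steel bar (either way round will do), then push the bar's blue tab so that the bar slides through the slot and the eye behind it, fully home against its stop. Nothing needs gripping or lifting; leave the two polish bottles and the cream jar standing where they are.

Things in the scene. Friction and masses are not known exactly. Their poses are not given: they have to be found in the camera images.
- collector: White dust collector, fixed box: x -60 to 180, y -120 to 210 mm, deck 70 mm above the table, a pink filter on its +x half. Origin: on the table under the brass disc's axis; z up; +y points from the disc along the bar's channel to the blue tab, so the bar is pushed towards -y. Nothing fixed on it stands above z 94 mm except peg and tab. The lock sits on a grey plate (top at z 74) at x -47 to 47.
- lock_disc (a joint): Angle (rad) of the brass disc about the collector's upright z axis, counter-clockwise from above. Disc 80 mm across, top face at z 90 mm, an 18 mm wide, 12 mm deep slot right across. The slot lies along the collector's y, lined up with the bar, at 0 and at pi; either will do. Range -0.35 to 3.49, starts in 0.5 to 2.6. Stays where left; needs about 2 N at the peg.
- peg (a point): The red round peg on the disc, 12 mm diameter, upright, 30 mm from the disc's axis, at right angles to the slot. The point is on the peg's axis 16 mm above the disc's face (z 106 mm); the peg runs from z 90 to its domed top at z 122 mm. It lies in the collector's -x direction from the axis at disc angle 0, -y at pi/2, +x at pi.
- lock_bar (a joint): Travel (m) of the steel bar towards the collector's -y: 0 drawn back (start), 0.104 home at its stop, the nose then 6 mm out behind the eye. Bar 12 mm wide, 9 mm high (z 79.5 to 88.5 mm); its nose tapers to 4 mm over 14 mm and centres a slightly misaligned slot; it is blocked by the disc while the slot is not lined up. Drag about 2.5 N, stays where left.
- tab (a point): Middle of the rear (pushed, +y) face of the blue tab that stands on the bar's tail. The tab is 30 mm wide along the collector's x, 8 mm thick along y, and stands from z 90 to z 122 mm; this point is at z 106 mm. It is 172 mm from the disc's axis (in +y) with the bar drawn back and 68 mm when it is home.
- eye (a point): Middle of the opening of the aluminium eye behind the disc, 48 mm from its axis in the collector's -y, z 84 mm; the bar passes through it when home. The eye (y -53 to -43) and a like bridge before the disc (y 46 to 56) are 29 mm wide, tops at z 94 mm. The channel rails (y 54 to 189, tops at z 86 mm) are 17 mm apart.
- polish_pink_mid (a point): Middle (35 mm up) of a pink nail polish bottle with a black cap, 28 mm diameter, 70 mm tall, loose, standing on the collector's filter (z 73 mm). To be left alone.
- polish_plum_mid (a point): Middle (35 mm up) of a dark plum nail polish bottle with a black cap, 28 mm diameter, 70 mm tall, loose, standing on the collector's filter (z 73 mm). To be left alone.
- jar_mid (a point): Middle (22 mm up) of a white cream jar, 56 mm diameter, 45 mm tall, loose, on the table near the -y end of the collector. To be left alone.
Mind the look-alikes: they are no part of the job. Leave any turquoise look-alike of the part that bears polish_plum_mid alone.

How it is judged (in metres and radians):
On the way, in this order (a step that is already met when the one before it is completed fails the run):
1. the disc's slot is lined up with the bar ((value of joint lock_disc between -0.12 and 0.12 rad or value of joint lock_disc between 3.0216 and 3.2616 rad)), for 0.2 s.
2. the bar is pushed through the slot and the eye, home (value of joint lock_bar above 0.099 m), for 0.2 s.
At the end, for the whole second after the job is handed in: The bar is at least 99 mm of its 104 mm along (home) and at rest, the disc is within 0.12 rad of 0 or pi, and each bottle and the jar is upright (within 0.2 rad) and within 20 mm of where it stood ((value of joint lock_disc between -0.12 and 0.12 rad or value of joint lock_disc between 3.0216 and 3.2616 rad) and value of joint lock_bar above 0.099 m and velocity of joint lock_bar between -0.005 and 0.005 m/s and distance of each of polish_pink_mid, polish_plum_mid, jar_mid from where it was at the start of the episode below 0.02 m and angle between each of polish_pink_mid, polish_plum_mid, jar_mid's own z axis and vertical below 0.2 rad); the robot touches nothing.
It fails at once if the polish pink is lifted, carried, pushed away or knocked over (distance of polish_pink_mid from where it was at the start of the episode above 0.02 m or angle between polish_pink_mid's own z axis and vertical above 0.3 rad).
It fails at once if the polish plum is lifted, carried, pushed away or knocked over (distance of polish_plum_mid from where it was at the start of the episode above 0.02 m or angle between polish_plum_mid's own z axis and vertical above 0.3 rad).
It fails at once if the cream jar is lifted, carried, pushed away or knocked over (distance of jar_mid from where it was at the start of the episode above 0.02 m or angle between jar_mid's own z axis and vertical above 0.3 rad).
It also fails if it takes over 58 s, if anything falls off the work surface, if the arm or the gripper's body presses on something with over 40 N, if the wrist force passes 120 N, or if a joint passes its speed limit or range.

## Working session

There is one attempt and no reset: what is moved stays moved. The work goes in short steps, Python scripts to look and compute and a tool call to move; the robot and the scene stay as the last step left them, time stands still between calls to the robot, and variables do not carry over. Pictures are saved under pics/ and viewed, at most 10 in all, crops included, and the job is handed in when it is done.

Besides the shell and the picture viewer there is one more tool, called after "Request:" as name(argument=value, ...), one argument or row to a line, values as JSON. drive_tool: Moves the arm, as the interface text tells. Its arguments: {"type":"object","properties":{"series":{"type":"array"},"grip_force":{"type":"number"}},"required":["series"]}

```bash
mkdir -p pics
cat > h.py <<'E'
import numpy as np, cv2
from bench import manip
def T(cam,s=None):
    i=manip.camera_info(cam)
    if 'extrinsics' in i: return np.array(i['extrinsics'])
    s=s or manip.sense(); W=np.eye(4); W[:3,:3]=s['ee_rot']; W[:3,3]=s['ee_pos']
    return W@np.array(i['T_tool_cam'])
def w(M,p): return (M@np.r_[p,1])[:3]
E
python3 - <<'E'
from h import *
s=manip.sense(); print(s['time_s'],s['ee_pos'],np.round(s['ee_rot'],3).tolist(),s['gripper_width'])
ims=[]
for c in('scene','side'):
    im=manip.read_camera(c); ims.append(im); M=T(c)
    for t in('collector','peg','tab','eye','polish_pink_mid','polish_plum_mid','jar_mid'):
        for d in manip.tip_of(t,c)[:2]: print(c,t,np.round(w(M,d['location'])),round(d['confidence'],2))
cv2.imwrite('pics/a.png',ims[0]);cv2.imwrite('pics/b.png',ims[1])
print(manip.sense()['time_s'])
E
```

```text
0.0 [247.55684136 627.38273576 255.31897454] [[-0.93, 0.367, -0.001], [0.367, 0.93, -0.002], [-0.0, -0.002, -1.0]] 85.22992037278348
scene collector [548. -44.   5.] 0.68
scene peg [539. -75. 105.] 0.77
scene tab [534. 123. 104.] 0.76
scene tab [675.  63. 102.] 0.42
scene eye [ 552. -101.   86.] 0.88
scene polish_pink_mid [689. -92. 100.] 0.64
scene polish_plum_mid [655. 287.  35.] 0.92
scene polish_plum_mid [680.  63. 103.] 0.79
scene jar_mid [ 617. -242.   19.] 0.58
side collector [550. -46.   0.] 0.64
side collector [539. -77. 107.] 0.19
side peg [540. -77. 107.] 0.62
side tab [536. 120. 106.] 0.98
side eye [552. -97.  83.] 0.67
side polish_pink_mid [692. -90. 105.] 0.77
side polish_plum_mid [678.  61. 108.] 0.76
side polish_plum_mid [657. 288.  38.] 0.67
side jar_mid [ 614. -241.   20.] 0.63
0.8
```

View pics/a.png

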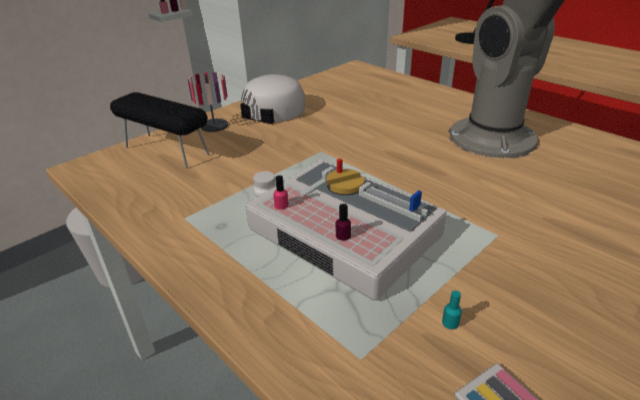

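View pics/b.png

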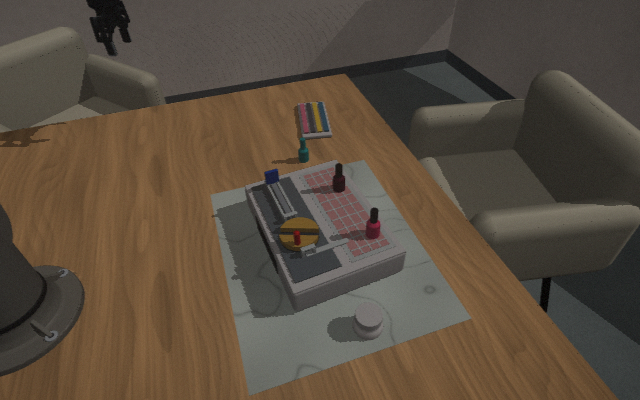

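The scene shows the collector with its red peg at (340,163), blue tab at (415,200) and the slot askew. Three bottles could be confused: the pink at (281,193) and the plum at (343,225) stand on the filter, and the turquoise at (453,312) on the table is the look-alike, so I leave it alone. From both views the collector's origin is about (548,-49) with yaw 0.077, and the disc is at about 1.17 rad. I'll hover above the peg.

Request:
drive_tool(
  series=[
    [-0.53, -0.545, 0, 0, 0.2],
    [-0.53, -0.545, 0, 0, 0.2],
    [-0.53, -0.545, 0, 0, 0.2],
    [-0.53, -0.545, 0, 0, 0.2],
    [-0.53, -0.545, 0, 0, 0.2],
  ],
)

```text
time_s: 1.42
ee_pos: [368.9, 337.7, 256.6]
ee_rot: [[-0.93, 0.367, 0.001], [0.367, 0.93, 0.001], [-0.0, 0.001, -1.0]]
contact_force: [0.8, 0.3, 0.6]
gripper_width: 34.0
gripper_force: 0.0
```

Request:
drive_tool(
  series=[
    [-0.31, -0.32, 0, 0.8, 0.2],
    [-0.31, -0.32, 0, 0.8, 0.2],
    [-0.31, -0.32, 0, 0.8, 0.2],
    [-0.31, -0.32, 0, 0.8, 0.2],
    [-0.31, -0.32, 0, 0.8, 0.2],
  ],
)

```text
time_s: 2.05
ee_pos: [488.7, 49.2, 256.8]
ee_rot: [[-0.382, 0.924, 0.001], [0.924, 0.382, 0.001], [0.0, 0.001, -1.0]]
contact_force: [1.2, 0.7, 0.1]
gripper_width: 34.3
gripper_force: 0.0
```

Run:
```python
from h import *
s=manip.sense(); print(s['time_s'],s['ee_pos'],np.round(s['ee_rot'],3).tolist(),np.round(s['qpos'],2))
print(np.round(manip.camera_info('wrist')['T_tool_cam'],2).tolist(),manip.camera_info('wrist')['vfov'])
def rel(p): return np.round(s['ee_rot'].T@(np.array(p)-s['ee_pos'])) if hasattr(s['ee_rot'],'T') else np.round(np.array(s['ee_rot']).T@(np.array(p)-np.array(s['ee_pos'])))
print('to hover',rel([540,-76,256]))
```

```text
2.05 [488.69600784  49.19212299 256.81211031] [[-0.382, 0.924, 0.001], [0.924, 0.382, 0.001], [0.0, 0.001, -1.0]] [-0.61  0.17  0.43  2.01 -0.09  0.98  0.26]
[[-0.0, -0.96, -0.28, 70.5], [1.0, -0.0, 0.0, -0.83], [-0.0, -0.28, 0.96, -117.36], [0.0, 0.0, 0.0, 1.0]] 70.39669981324265
to hover [-135.   -0.    1.]
```

Request:
drive_tool(
  series=[
    [-0.06, 0, 0, 0.18, 0.2],
    [-0.12, 0, 0, 0.36, 0.2],
    [-0.135, 0, 0, 0.54, 0.2],
    [-0.135, 0, 0, 0.71, 0.2],
    [-0.135, 0, 0, 0.71, 0.2],
  ],
)

```text
time_s: 2.68
ee_pos: [540.0, -73.7, 256.3]
ee_rot: [[0.309, 0.951, -0.0], [0.951, -0.309, -0.0], [-0.0, -0.0, -1.0]]
contact_force: [0.4, 0.5, -0.5]
gripper_width: 33.8
gripper_force: 0.0
```

Run:
```python
from h import *
s=manip.sense(); print(s['ee_pos'],np.round(s['ee_rot'],3).tolist(),np.round(s['qpos'],2))
im=manip.read_camera('wrist'); M=T('wrist',s)
for t in('collector','peg','tab','eye','polish_plum_mid','polish_pink_mid'):
    for d in manip.tip_of(t,'wrist')[:2]: print(t,np.round(w(M,d['location']),1),round(d['confidence'],2))
# project model
i=manip.camera_info('wrist'); f=200/np.tan(np.radians(i['vfov']/2)); Mi=np.linalg.inv(M)
def pr(p): c=w(Mi,p); return i['cx']+f*c[0]/c[2], i['cy']+f*c[1]/c[2]
a=.077;R=np.array([[np.cos(a),-np.sin(a),0],[np.sin(a),np.cos(a),0],[0,0,1]])
big=cv2.resize(im,(800,500))
circ=[R@[40*np.cos(t),40*np.sin(t),90]+[548.5,-48.5,0] for t in np.arange(0,6.3,.2)]
for p in circ+[R@[0,172,122]+[548.5,-48.5,0],R@[0,-48,94]+[548.5,-48.5,0],R@[0,51,94]+[548.5,-48.5,0]]:
    u,v=pr(p); cv2.circle(big,(int(u*1.25),int(v*1.25)),2,(255,0,255),-1)
cv2.imwrite('pics/c.png',big)
```

```text
[540.04487041 -73.7015558  256.25817988] [[0.309, 0.951, -0.0], [0.951, -0.309, -0.0], [-0.0, -0.0, -1.0]] [-0.49  0.3   0.62  1.9  -0.2   1.01 -0.09]
collector [546.3 -50.4  -1.6] 0.66
peg [535.7 -83.4 107.9] 0.66
eye [ 553.2 -101.    83.9] 0.69
polish_pink_mid [691.8 -91.8 106.1] 0.87
polish_pink_mid [ 5.441e+02 -4.880e+01 -1.000e-01] 0.18
```

View pics/c.png

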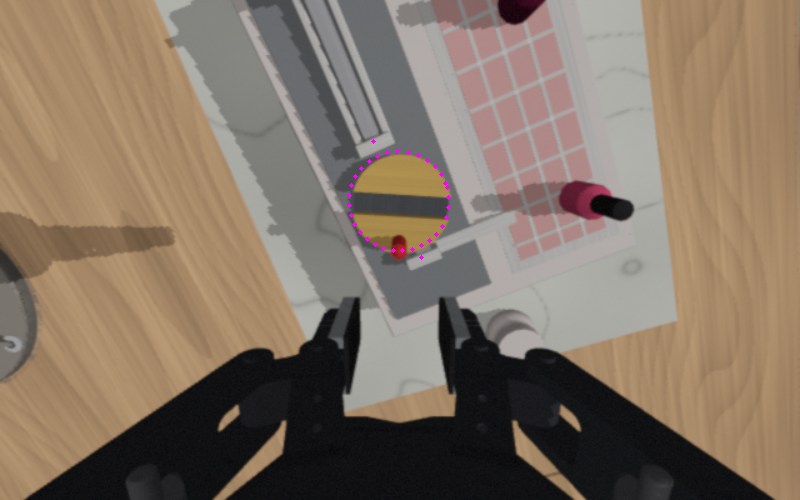

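The wrist view confirms the origin estimate: the magenta model ring sits on the brass disc at (400,201). The peg is at (399,245), the slot runs nearly level, and the jar is at (512,330). I'll refine the numbers from this picture.

Run:
```python
from h import *
s=manip.sense(); im=manip.read_camera('wrist'); M=T('wrist',s)
i=manip.camera_info('wrist'); f=200/np.tan(np.radians(i['vfov']/2))
def at(u,v,z):
    d=M[:3,:3]@[(u-i['cx'])/f,(v-i['cy'])/f,1]; o=M[:3,3]; return o+d*(z-o[2])/d[2]
# top-down rectification at z=90, 4 px/mm around (548.5,-48.5)... world x->col, y->row up
X,Y=np.meshgrid(np.arange(-60,61,.25),np.arange(90,-71,-.25))
Mi=np.linalg.inv(M); P=np.stack([X+548.5,Y-48.5,0*X+90,0*X+1]).reshape(4,-1); c=Mi@P
u=(i['cx']+f*c[0]/c[2]).reshape(X.shape).astype('f4');v=(i['cy']+f*c[1]/c[2]).reshape(X.shape).astype('f4')
r=cv2.remap(im,u,v,cv2.INTER_LINEAR); h=cv2.cvtColor(r,cv2.COLOR_BGR2HSV)
m=cv2.inRange(h,(15,90,60),(32,255,255)); m=cv2.morphologyEx(m,cv2.MORPH_OPEN,np.ones((7,7)))
ys,xs=np.nonzero(m); hull=cv2.convexHull(np.c_[xs,ys].astype('f4'))
(cx,cy),rad=cv2.minEnclosingCircle(hull); print('disc',548.5-60+cx/4,-48.5+90-cy/4,rad/4)
dk=((h[...,2]<90)&(h[...,1]<90)&(np.hypot(X-(cx/4-60),Y-(90-cy/4))<37)).astype('u1')
dk=cv2.morphologyEx(dk,cv2.MORPH_OPEN,np.ones((9,9))); ys,xs=np.nonzero(dk)
l=cv2.fitLine(np.c_[xs,-ys].astype('f4'),cv2.DIST_L2,0,.01,.01).ravel(); print('slot world ang',np.arctan2(l[1],l[0]))
hh=cv2.cvtColor(im,cv2.COLOR_BGR2HSV); red=cv2.inRange(hh,(0,180,60),(5,255,255))|cv2.inRange(hh,(176,180,60),(180,255,255))
n,_,st,ce=cv2.connectedComponentsWithStats(red)
for k in range(1,n):
    if st[k,4]>60: print(st[k],ce[k],at(*ce[k],106))
cv2.imwrite('pics/d.png',r)
```

```text
disc 549.114673614502 -50.58061218261719 40.23421859741211
slot world ang -0.37772202
[314 189  11  18 171] [318.94736842 198.01169591] [538.16377765 -78.87217892 106.        ]
```

View pics/d.png

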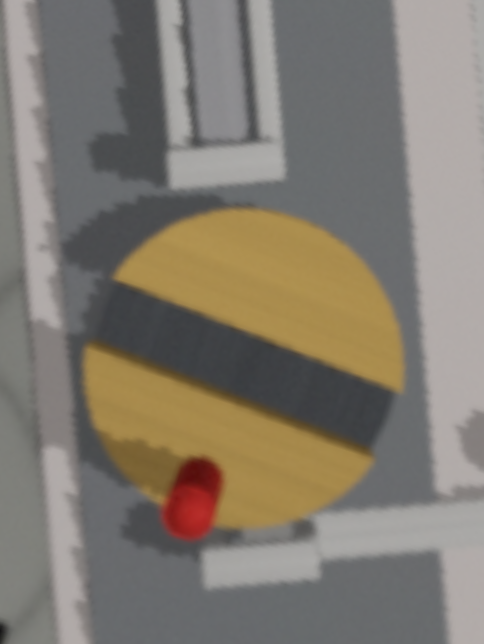

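Disc centre is (549.1,-50.6), yaw about 0.085, disc angle about 1.11 rad and peg at (538.1,-78.7), all consistent. I'll descend with the fingers straddling the peg, keeping the tips above z 97.

Request:
drive_tool(
  series=[
    [-0.005, 0, 0.04, 0.06, 0.2],
    [-0.005, 0, 0.08, 0.06, 0.2],
    [-0.005, 0, 0.11, 0.06, 0.2],
    [-0.005, 0, 0.134, 0.06, 0.2],
    [-0.005, 0, 0.134, 0.06, 0.2],
  ],
)

```text
time_s: 3.7
ee_pos: [537.2, -78.2, 120.9]
ee_rot: [[0.366, 0.931, -0.004], [0.931, -0.366, -0.0], [-0.001, -0.003, -1.0]]
contact_force: [0.4, -0.7, -0.3]
gripper_width: 34.0
gripper_force: 0.0
```

Request:
drive_tool(
  series=[
    [0, 0, 0, 0, 0.5],
    [0, 0, 0, 0, 0.67],
    [0, 0, 0, 0, 0.67],
    [0, 0, 0, 0, 0.67],
  ],
  grip_force=20,
)

```text
time_s: 4.2
ee_pos: [538.7, -78.3, 122.7]
ee_rot: [[0.366, 0.931, 0.001], [0.931, -0.366, 0.0], [0.0, 0.001, -1.0]]
contact_force: [-0.0, -0.6, 0.3]
gripper_width: 14.0
gripper_force: 0.0
```

Run:
```python
from h import *
s=manip.sense(); R=np.array(s['ee_rot']);p=np.array(s['ee_pos']);print(p,np.round(R,3).tolist(),s['gripper_width'],s['contact_force'])
cv2.imwrite('pics/e.png',manip.read_camera('wrist')[100:400,150:500])
# arc waypoints relative to the present pose
c=np.array([549.1,-50.6])
for th in np.arange(1.0,-0.05,-.1):
    a=.085+np.pi+th; q=np.r_[c+30*np.array([np.cos(a),np.sin(a)]),p[2]]
    print(round(th,1),np.round(R.T@(q-p),1),round(1.108-th,2))
```

```text
[538.66061445 -78.34415361 122.71817228] [[0.366, 0.931, 0.001], [0.931, -0.366, 0.0], [0.0, 0.001, -1.0]] 14.026819345499693 [-0.02641767 -0.61965603  0.250211  ]
1.0 [-0.2 -3.8 -0. ] 0.11
0.9 [ 0.3 -6.7 -0. ] 0.21
0.8 [ 1.1 -9.6 -0. ] 0.31
0.7 [  2.1 -12.4  -0. ] 0.41
0.6 [  3.5 -15.1  -0. ] 0.51
0.5 [  5.1 -17.7  -0. ] 0.61
0.4 [  6.9 -20.   -0. ] 0.71
0.3 [  9.  -22.2  -0. ] 0.81
0.2 [ 11.2 -24.1  -0. ] 0.91
0.1 [ 13.7 -25.9  -0. ] 1.01
0.0 [ 16.3 -27.3  -0. ] 1.11
```

View pics/e.png

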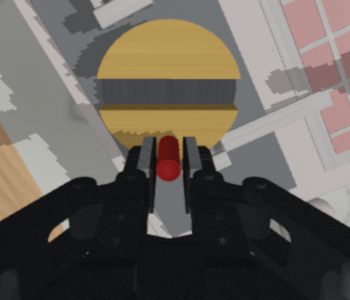

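The red peg at crop (168,155) is caged between the pads. Now I'll drive it round the arc clockwise to 0.

Request:
drive_tool(
  series=[
    [0, -0.0038, 0, 0.11, 0.67],
    [0.0003, -0.0067, 0, 0.21, 0.67],
    [0.0011, -0.0096, 0, 0.31, 0.67],
    [0.0021, -0.0124, 0, 0.41, 0.67],
    [0.0035, -0.0151, 0, 0.51, 0.67],
  ],
)

```text
time_s: 4.88
ee_pos: [526.6, -70.0, 122.7]
ee_rot: [[0.776, 0.631, 0.002], [0.631, -0.776, -0.001], [0.001, 0.002, -1.0]]
contact_force: [2.3, -1.9, -1.9]
gripper_width: 13.9
gripper_force: 1.3
```

Run:
```python
from h import *
s=manip.sense(); R=np.array(s['ee_rot']);p=np.array(s['ee_pos']);print(p,np.round(R,3).tolist(),s['gripper_width'],s['contact_force'])
c=np.array([549.1,-50.6]); d=p[:2]-c; print('theta',np.arctan2(-d[1],-d[0])-.085,np.hypot(*d))
y0=np.arctan2(R[1,1],R[0,1])
for th in np.arange(.5,-0.05,-.1):
    a=.085+np.pi+th; q=np.r_[c+30*np.array([np.cos(a),np.sin(a)]),p[2]]
    print(round(th,1),np.round(R.T@(q-p),1),round(y0-(.085-np.pi/2+th),2))
```

```text
[526.62299293 -70.01375343 122.69822829] [[0.776, 0.631, 0.002], [0.631, -0.776, -0.001], [0.001, 0.002, -1.0]] 13.901381985422395 [ 2.28350767 -1.930379   -1.88680242]
theta 0.627403281712294 29.700331131330103
0.5 [-0.2 -3.8 -0. ] 0.1
0.4 [ 0.3 -6.8 -0. ] 0.2
0.3 [ 1.  -9.7 -0. ] 0.3
0.2 [  2.  -12.5  -0. ] 0.4
0.1 [  3.3 -15.2  -0. ] 0.5
0.0 [  4.9 -17.8  -0. ] 0.6
```

Request:
drive_tool(
  series=[
    [0, -0.0045, 0, 0.12, 0.67],
    [0.0006, -0.0085, 0, 0.25, 0.67],
    [0.0018, -0.012, 0, 0.38, 0.67],
    [0.0035, -0.0155, 0, 0.5, 0.67],
    [0.0052, -0.0185, 0, 0.61, 0.67],
  ],
)

```text
time_s: 5.5
ee_pos: [518.8, -52.7, 122.7]
ee_rot: [[0.997, 0.072, 0.002], [0.072, -0.997, -0.001], [0.002, 0.001, -1.0]]
contact_force: [1.9, -2.5, -0.7]
gripper_width: 14.2
gripper_force: 1.2
```

Request:
drive_tool(
  series=[
    [0, 0, 0, 0, 0.67],
    [0, 0, 0, 0, 0.3],
    [0, 0, 0, 0, 0.2],
    [0, 0, -0.05, 0, 0.2],
    [0, 0, -0.1, 0, 0.2],
  ],
)

```text
time_s: 6.12
ee_pos: [517.4, -52.2, 223.1]
ee_rot: [[0.997, 0.076, -0.002], [0.076, -0.997, -0.0], [-0.002, 0.0, -1.0]]
contact_force: [1.4, 0.8, 0.4]
gripper_width: 34.2
gripper_force: 0.0
```

Run:
```python
from h import *
s=manip.sense(); R=np.array(s['ee_rot']);p=np.array(s['ee_pos']);print(p,np.round(R,3).tolist(),np.round(s['qpos'],2))
im=manip.read_camera('wrist'); M=T('wrist',s); i=manip.camera_info('wrist'); f=200/np.tan(np.radians(i['vfov']/2))
X,Y=np.meshgrid(np.arange(-60,61,.25),np.arange(90,-61,-.25))
c=np.linalg.inv(M)@np.stack([X+549.1,Y-50.6,0*X+90,0*X+1]).reshape(4,-1)
r=cv2.remap(im,(i['cx']+f*c[0]/c[2]).reshape(X.shape).astype('f4'),(i['cy']+f*c[1]/c[2]).reshape(X.shape).astype('f4'),cv2.INTER_LINEAR)
h=cv2.cvtColor(r,cv2.COLOR_BGR2HSV)
dk=((h[...,2]<90)&(h[...,1]<90)&(np.hypot(X,Y)<36)&(abs(X)<18)).astype('u1'); dk=cv2.morphologyEx(dk,cv2.MORPH_OPEN,np.ones((9,9)))
ys,xs=np.nonzero(dk); l=cv2.fitLine(np.c_[xs,-ys].astype('f4'),cv2.DIST_L2,0,.01,.01).ravel()
print('slot tilt from world y',np.arctan(-l[0]/l[1]),len(xs)/16)
cv2.imwrite('pics/f.png',r)
```

```text
[517.38757677 -52.16720054 223.11851148] [[0.997, 0.076, -0.002], [0.076, -0.997, -0.0], [-0.002, 0.0, -1.0]] [-0.81  0.4   1.02  2.   -0.42  0.96 -1.08]
slot tilt from world y 0.11921175 1059.875
```

View pics/f.png

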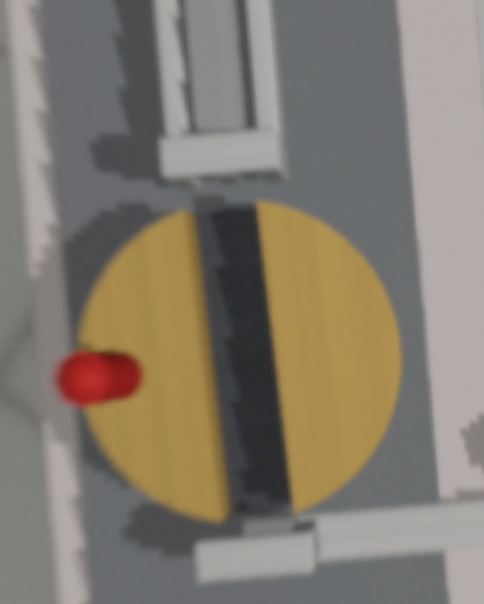

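The slot is nearly in line with the bar: its edges tilt about 0.12 in the world and the collector's yaw is about 0.085, so the disc is at about +0.035 rad. Next I'll go behind the blue tab with the fingers shut.

Request:
drive_tool(
  series=[
    [0.03, -0.06, 0, 0, 1],
    [0.03, -0.12, 0, 0, 1],
    [0.03, -0.18, 0, 0, 1],
    [0.03, -0.212, 0, 0, 1],
    [0.03, -0.212, 0, 0, 1],
  ],
)

```text
time_s: 6.8
ee_pos: [531.2, 165.2, 221.8]
ee_rot: [[0.997, 0.082, -0.001], [0.082, -0.997, 0.0], [-0.001, -0.001, -1.0]]
contact_force: [-0.2, -0.8, 0.1]
gripper_width: -0.1
gripper_force: 0.0
```

Request:
drive_tool(
  series=[
    [0, 0, 0.04, -0.01, 1],
    [0, 0, 0.08, -0.01, 1],
    [0, 0, 0.1, -0.01, 1],
    [0, 0, 0.1, -0.01, 1],
    [0, 0, 0.1, -0.01, 1],
  ],
)

```text
time_s: 7.42
ee_pos: [532.9, 161.3, 123.5]
ee_rot: [[0.996, 0.085, 0.002], [0.085, -0.996, 0.001], [0.002, -0.0, -1.0]]
contact_force: [-0.1, 0.4, 0.1]
gripper_width: 0.2
gripper_force: 0.0
```

Run:
```python
from h import *
s=manip.sense(); R=np.array(s['ee_rot']);p=np.array(s['ee_pos']);print(p,np.round(R,3).tolist(),s['gripper_width'])
cv2.imwrite('pics/g.png',manip.read_camera('wrist'))
manip.read_camera('side')
for d in manip.tip_of('tab','side')[:2]: print(w(T('side'),d['location']),d['confidence'])
for k in(172,68): print(k,np.round(R.T@(np.array([549.1-.085*k,-50.6+.996*k,106])-p),1))
```

```text
[532.86801002 161.28676519 123.54645567] [[0.996, 0.085, 0.002], [0.085, -0.996, 0.001], [0.002, -0.0, -1.0]] 0.18809363712740865
[535.33943004 122.06460819 107.48161023] 0.75
172 [-1.9 40.6 17.5]
68 [ -1.9 144.5  17.5]
```

View pics/g.png

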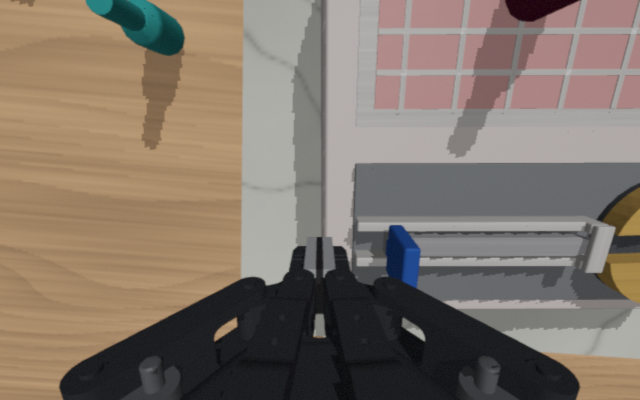

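The fingers are shut behind the blue tab (403,257). The tab lies along tool +y and the disc slot lines up with the bar at the right edge. Now I'll push along tool y.

Request:
drive_tool(
  series=[
    [-0.002, 0.015, 0, 0, 1],
    [-0.002, 0.028, 0, 0, 1],
    [-0.002, 0.038, 0, 0, 1],
    [-0.002, 0.048, 0, 0, 1],
    [-0.002, 0.058, 0, 0, 1],
  ],
)

```text
time_s: 8.2
ee_pos: [534.9, 103.3, 122.3]
ee_rot: [[0.996, 0.086, -0.0], [0.086, -0.996, 0.0], [-0.0, -0.0, -1.0]]
contact_force: [-0.9, 3.8, 3.2]
gripper_width: -0.2
gripper_force: 1.5
```

Request:
drive_tool(
  series=[
    [0, 0.01, 0, 0, 1],
    [0, 0.02, 0, 0, 1],
    [0, 0.03, 0, 0, 1],
    [0, 0.04, 0, 0, 1],
    [0, 0.05, 0, 0, 1],
  ],
)

```text
time_s: 8.82
ee_pos: [539.3, 53.2, 122.3]
ee_rot: [[0.996, 0.086, 0.0], [0.086, -0.996, -0.0], [0.0, 0.0, -1.0]]
contact_force: [-0.6, 2.4, 2.2]
gripper_width: 0.1
gripper_force: 1.5
```

Request:
drive_tool(
  series=[
    [0, 0.006, 0, 0, 1],
    [0, 0.011, 0, 0, 1],
    [0, 0.016, 0, 0, 1],
    [0, 0.019, 0, 0, 1],
    [0, 0.022, 0, 0, 1],
  ],
)

```text
time_s: 9.45
ee_pos: [541.1, 31.9, 122.3]
ee_rot: [[0.996, 0.086, 0.0], [0.086, -0.996, 0.0], [0.0, -0.0, -1.0]]
contact_force: [-0.1, 2.5, 3.6]
gripper_width: 0.2
gripper_force: 1.3
```

Request:
drive_tool(
  series=[
    [0, 0.002, 0, 0, 1],
    [0, 0.003, 0, 0, 1],
    [0, 0.004, 0, 0, 1],
  ],
)

```text
time_s: 9.82
ee_pos: [541.1, 31.6, 122.3]
ee_rot: [[0.996, 0.089, -0.002], [0.089, -0.996, 0.005], [-0.001, -0.005, -1.0]]
contact_force: [-2.6, 13.4, 6.7]
gripper_width: -0.3
gripper_force: 6.8
```

The force rose at y 31.6, which is the expected home position (17.1 plus half the finger thickness). I'll firm it up once, back off and rise.

Request:
drive_tool(
  series=[
    [0, 0.002, 0, 0, 1],
    [0, 0.002, 0, 0, 1],
  ],
)

```text
time_s: 10.07
ee_pos: [541.2, 31.4, 122.3]
ee_rot: [[0.996, 0.09, -0.003], [0.09, -0.996, 0.007], [-0.002, -0.007, -1.0]]
contact_force: [-3.0, 16.6, 8.5]
gripper_width: -0.1
gripper_force: 8.4
```

Request:
drive_tool(
  series=[
    [0, -0.02, 0, 0, 1],
    [0, -0.04, 0, 0, 1],
    [0, -0.05, -0.05, 0, 1],
    [0, -0.05, -0.1, 0, 1],
    [0, -0.05, -0.12, 0, 1],
  ],
)

```text
time_s: 10.7
ee_pos: [538.0, 74.9, 244.5]
ee_rot: [[0.996, 0.085, 0.003], [0.085, -0.996, 0.0], [0.003, 0.0, -1.0]]
contact_force: [-0.1, -0.5, -0.8]
gripper_width: -0.1
gripper_force: 0.0
```

Run:
```python
from h import *
ims=[]
for c in('side','scene'):
    im=manip.read_camera(c); ims.append(im)
    for t in('tab','peg','polish_plum_mid','polish_pink_mid','jar_mid'):
        for d in manip.tip_of(t,c)[:2]: print(c,t,np.round(w(T(c),d['location'])),round(d['confidence'],2))
print('expected tab',549.1-.085*68,-50.6+.996*68, manip.sense()['contact_force'])
cv2.imwrite('pics/h.png',cv2.resize(ims[0][150:350,220:420],None,fx=3,fy=3,interpolation=cv2.INTER_CUBIC))
```

```text
side tab [544.  16. 107.] 0.77
side peg [523. -51. 106.] 0.96
side peg [694. -93. 104.] 0.17
side polish_plum_mid [678.  61. 103.] 0.73
side polish_plum_mid [656. 286.  38.] 0.72
side polish_pink_mid [693. -91. 105.] 0.55
side jar_mid [ 618. -244.   18.] 0.62
scene tab [542.  18. 104.] 0.63
scene peg [522. -50. 107.] 0.62
scene polish_plum_mid [676.  65. 104.] 0.82
scene polish_plum_mid [655. 287.  37.] 0.74
scene polish_pink_mid [689. -90. 100.] 0.87
scene jar_mid [ 617. -242.   21.] 0.58
expected tab 543.32 17.127999999999993 [-0.0713442  -0.16109983  0.02089617]
```

View pics/h.png

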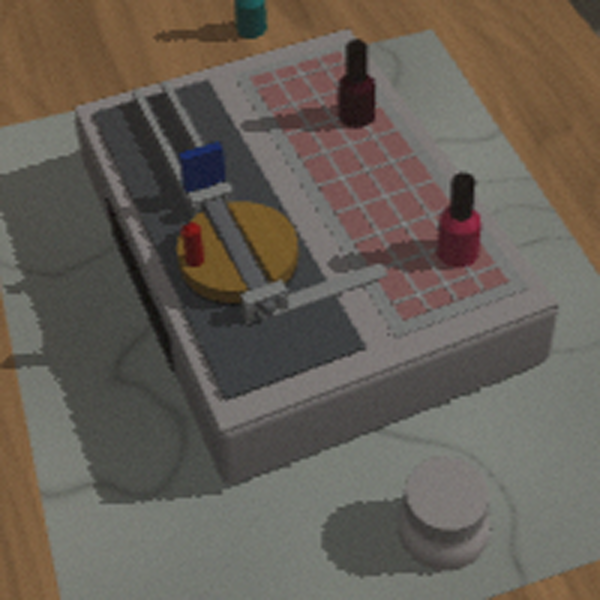

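The bar runs through the disc and the eye (nose at (265,310)), the tab is at its home position, and the bottles and jar are where they were.

```bash
python3 -c "
from bench import manip
print(manip.job_done())"
```

```text
the job is handed in; nothing more can be done
None
```

I turned the disc to about 0 rad and pushed the bar through the slot and the eye, home against its stop; both bottles and the jar are where they stood, and the job is handed in, though the hand-in returned no verdict.

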